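Flip the board stand's kickstand over and hold the board upright

TASK

Swing the stand's orange-barred kickstand prop up and over centre until it lies fully down on the side of the circuit-board frame, while that frame still lies low. Then raise the frame by its blue bar until it stands upright resting against the lowered prop, and finish while still holding it there, because it tips back down if let go. Leave the other things on the bench undisturbed.

Things in the scene. Friction and masses are not known exactly. Their poses are not given: they have to be found in the camera images.
- stand: Grey base plate of the board stand, 300x134x12 mm, fixed to the bench at a varying place and yaw. Origin on the bench plane. Its x axis runs along the stand from the carrier's side (-x) to the prop's side (+x), y along both hinges, z up. Both hinges are parallel to y.
- carrier (a joint): Hinge of the tilting frame (carrier): aluminium side bars, plate with green circuit board, blue cross bar at its free end; 0.2 to 0.4 kg. 0 rad = lying on bumpers, free end to the stand's -x, 0.35 rad above level; 1.221 = upright; up to 1.85 if the prop is not down. Weight and a spring tip it back to 0 if let go at or short of upright. Lifting the bar takes 2 to 3 N.
- carrier_bar (a point): Middle of the frame's blue round cross bar (12 mm diameter, 74 mm free length between the side bars, axis along the stand's y; 47 mm clear to the plate on the hinge side). On a 165 mm arc about carrier_hinge: 92 mm above the bench at the start, 200 mm when upright. The bar turns with the frame and may slip round between the fingers.
- carrier_hinge (a point): Middle of the carrier's hinge axis, at (0, 0, 35) mm of the stand; does not move.
- prop (a joint): Hinge of the prop, a U-shaped kickstand: two thin steel arms with an orange cross bar at the end (0.1 kg). 0 = folded back, at rest, pointing to the stand's +x, 30 degrees above level; grows as it swings up and over; 1.047 rad = straight up (dead centre); 2.705 rad = fully down on the frame's side, on its stop. It falls to whichever side of dead centre it is left on.
- prop_bar (a point): Middle of the prop's orange round cross bar (14 mm diameter, 103 mm free length between the arms, axis along the stand's y). On a 100 mm arc about prop_hinge: 140 mm above the bench folded back, 190 mm straight up, 81 mm fully down (pointing to the stand's -x, 5 degrees below level). There it stops the frame's side bars at upright.
- prop_hinge (a point): Middle of the prop's hinge axis, at (112, 0, 90) mm of the stand; does not move.
- solder_spool: Bystander toward the back: white solder wire spool with blue flanges, 54 mm across, 43 mm tall, standing. Origin at its underside. Leave it alone.
- tape_roll_amber: Bystander toward the back: amber tape roll lying flat, 96 mm across, 15 mm tall. Origin at its underside. Leave it alone.
- dropper_bottle: Bystander toward the back: brown dropper bottle with black cap, 38 mm across, 75 mm tall. Origin at its underside. Leave it alone.
- long_nose_pliers: Bystander at the right: long-nose pliers with dark blue handles, 62x134x12 mm, lying. Origin at its underside. Leave it alone.
- driver_red: Bystander at the left: screwdriver with red handle, 170 mm long, 19 mm thick, lying. Origin at its underside. Leave it alone.
- board_a: Bystander at the left: loose green circuit board, 62x95x14 mm, lying flat. Origin at its underside. Leave it alone.

How it is judged:
By the outcome, as a careful person would: the job done as asked, in the order asked, and still so for the second after the job is handed in, while the arm keeps its last pose, push and grip.
It also fails if it takes over 51 s, if anything falls off the work surface, if the arm or the gripper's body presses on something with over 40 N, if the wrist force passes 120 N, or if a joint passes its speed limit or range.

ROBOT

A 6-joint arm with a two-finger parallel gripper is mounted at the origin on a cart in front of the work surface, level with it; the furniture and walls round the work are solid. World frame = base frame: x ahead of the robot, y to its left, z up, the work surface at z = 0. Lengths are in mm, angles in degrees, forces in N, time in s.
With the tool pointing down it reaches from about 300 to 850 mm from the base axis. Payload 4.2 kg.
Tool frame: the origin (TCP) lies midway between the tips of the shut fingers; the grasp point (between the pads) lies 19 mm behind it; x points along the fingers, y is the direction in which the jaws open and shut, and the axes are right-handed (so a half turn about x gives the same grasp; the last joint's range is limited). The gripper opens to 91 mm and grips with 3 to 60 N. Pads are 32 mm wide; open, the fingers measure 118 mm over their backs; the gripper's body (76 mm by 178 mm) begins 60 mm behind the grasp point.
Start: joints at [-77.292, 18.312, 89.639, -0, 72.044, -1.146], TCP at [137.686, -558.288, 213.976] pointing down, gripper open.
Joint ranges: [-177.97, 177.97], [-48.28, 115.42], [12.27, 149.76], [-77.06, 257.06], [2.81, 150.46], [-146.56, 146.56]. Speed limits (degrees/s): [147.25, 147.25, 180, 180, 180, 180].

INTERFACE

Orientations are given as [roll, pitch, yaw] about the fixed x, y, z axes, in that order (R = Rz(yaw) Ry(pitch) Rx(roll)).
In Python, from workcell import * gives the robot as it stands.
- The arm moves only by the shell command python3 -m handwheel 'ROWS' [FORCE]. ROWS is a JSON object of lists of equal length, an entry for each row: "gripper": the closure, from 0 (fully open) to 1 (shut); "offset": the shift along the tool's x, y, z in mm, a list of three; "rot": the turn, a rotation vector about the tool's x, y, z in degrees, a list of three. A call has 1 to 5 rows; each row is the pose to reach, as a shift and turn from the pose commanded when the call began, along the tool's axes at that moment; what a row does not reach only later rows make up. A row lasts 1/12 s, in which the tool goes at most 41.7 mm and 7.16 degrees, less where a joint would pass 70% of its speed; a pose out of reach is approached as far as the arm can. A call with a gripper value outside its range is refused whole. The fingers move at their own pace and stop on an object; FORCE is the grip in N (left out, the last holds). Time passes only in rows, so rows that repeat a pose let the fingers close. It gives the time, the measured TCP pose, the force and the opening at its end, in the units of the state.
- state(): the state, without advancing time (a new reading comes with each control period).
- grab_frame(name): name is "side" or "top" or "wrist"; returns the picture (384x512x3 uint8, red, green, blue); there is no depth.
- camera_params(name): a dict with "fx", "fy", "cx", "cy" (pixels), "k1" (the pictures are not rectified: a ray, as slopes to the right and down, at radius r is drawn at 1 + k1 r^2 times it, then the intrinsics apply), "position" and "attitude" of the camera in the world; the wrist camera has in their place "hand_eye" (4x4, takes a point from camera to tool coordinates, whose origin is the TCP and whose axes are the tool frame's). Camera axes: x right, y up, looking along -z (the intrinsics and any distortion apply to the point x, -y, -z); pixel columns grow to the right and rows downward; lengths in mm; the calibration is good to about 2 mm. A picture is of the moment at which its call begins: read the wrist's pose just before it. camera_params takes no time and is no camera call.
- job_done(): hands the job in, once; it reports no verdict.
The state is a dict: "time_s": time; "qpos": joint angles; "qvel": joint speeds; "effort": joint torques, N m; "ee_pos": TCP position; "ee_rot": TCP orientation; "force": force on the tool from outside, world axes, zero at the start; "torque": the same for the moment, N m; "gripper_width": finger opening in mm.
Only numpy, scipy, OpenCV 4.12 (cv2) and the standard library are available. Lean on these libraries where they do the work, as an engineer would, in place of code of your own. Each camera call takes 0.05 s, during which the arm holds its last target.

## Working session

There is one attempt and no reset: what is moved stays moved. The work goes in short steps, Python scripts to look and compute and a shell command to move; the robot and the scene stay as the last step left them, time stands still between calls to the robot, and variables do not carry over. Pictures are saved under pics/ and viewed, and the job is handed in when it is done.

```bash
ls; mkdir -p pics; python3 - <<'E'
from workcell import *
import cv2
print(state())
for n in ["side","top","wrist"]:
    print(n,camera_params(n))
for n in ["side","top"]:
    cv2.imwrite(f"pics/{n}0.png",grab_frame(n)[:,:,::-1])
E
```

```text
pics
{'time_s': 0.0, 'qpos': array([-7.72907111e+01,  1.83523614e+01,  8.97064925e+01, -1.53603215e-03,
        7.20410134e+01, -1.14909325e+00]), 'qvel': array([ 0.01842737, -0.06146773,  0.05004428,  0.00444285, -0.00820901,
       -0.00824371]), 'effort': array([-1.12627797e-03, -4.12468386e+01, -2.31974852e+01,  7.25046219e-02,
        4.55814740e-02, -1.43739530e-04]), 'ee_pos': array([ 137.57933966, -557.79373896,  213.11244791]), 'ee_rot': array([-90.31131383,  89.90012195, 103.54754325]), 'force': array([-0.55739562,  0.12945346, -0.57778978]), 'torque': array([-0.01841845,  0.02256666,  0.0186113 ]), 'gripper_width': 91.50555656898123}
side {'fx': 423.31849802034634, 'fy': 423.31849802034634, 'cx': 259.73225052428756, 'cy': 194.65383798428797, 'k1': -0.04055381593995024, 'position': array([ 551.23689523, -991.90874652,  849.60564826]), 'attitude': array([53.76591545,  0.55211344, -3.80254663])}
top {'fx': 494.148586739176, 'fy': 494.148586739176, 'cx': 257.87013577009026, 'cy': 189.46569128704252, 'k1': 0.04330248386601371, 'position': array([ 482.08455378,   41.1717975 , 1982.51658412]), 'attitude': array([ 3.08463689e+00,  6.62348838e-02, -9.02088819e+01])}
wrist {'fx': 303.0394177795707, 'fy': 303.0394177795707, 'cx': 256.953541047012, 'cy': 188.97199546067046, 'k1': -0.014533620948225147, 'hand_eye': array([[-3.10675927e-04,  2.69263675e-01, -9.63066445e-01,
        -1.71124359e+02],
       [ 9.99999932e-01,  2.76461870e-04, -2.45294359e-04,
        -3.71301002e-01],
       [ 2.00202290e-04, -9.63066455e-01, -2.69263743e-01,
        -7.74260009e+01],
       [ 0.00000000e+00,  0.00000000e+00,  0.00000000e+00,
         1.00000000e+00]])}
```

View pics/side0.png

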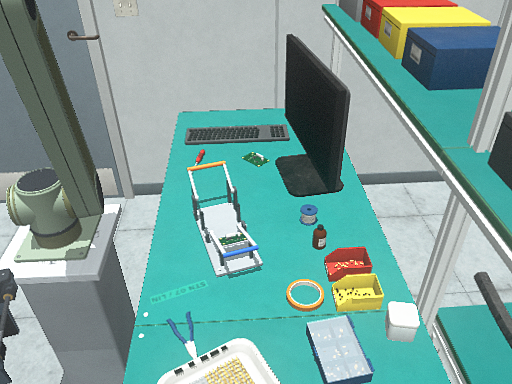

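View pics/top0.png

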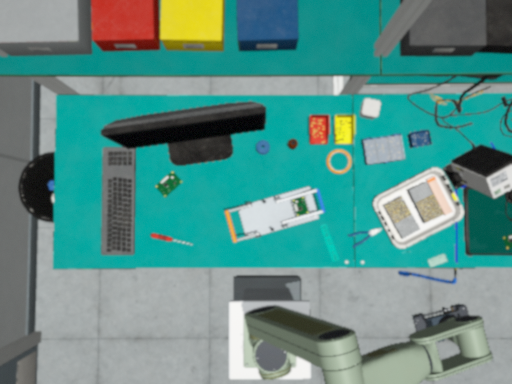

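The stand's blue bar is at side (240,252) / top (320,199). The orange bar is at side (207,166) / top (233,225). I'll zoom in for exact picks.

```bash
cat > h.py <<'E'
import numpy as np, cv2
from scipy.spatial.transform import Rotation as R
from workcell import *
def pose(name,st=None):
    p=camera_params(name)
    if name=="wrist":
        T=np.eye(4);T[:3,:3]=R.from_euler('xyz',st['ee_rot'],degrees=True).as_matrix();T[:3,3]=st['ee_pos']
        W=T@p['hand_eye'];return p,W[:3,:3],W[:3,3]
    return p,R.from_euler('xyz',p['attitude'],degrees=True).as_matrix(),np.array(p['position'])
def proj(P,name,st=None):
    p,Rm,t=pose(name,st);c=(np.atleast_2d(P)-t)@Rm
    a=c[:,0]/-c[:,2];b=-c[:,1]/-c[:,2];f=1+p['k1']*(a*a+b*b)
    return np.c_[p['cx']+p['fx']*a*f,p['cy']+p['fy']*b*f]
def stand2w(x,y,yaw,P):
    return R.from_euler('z',yaw).apply(np.atleast_2d(P))+[x,y,0]
def barpts(car=0.,prop=0.,hy=37,py=51.5):
    # carrier bar angle above level from -x : 0.35+car ; 165mm
    a=0.35+car;b=np.pi/6+prop
    cb=np.array([-165*np.cos(a),0,35+165*np.sin(a)]);pb=np.array([112+100*np.cos(b),0,90+100*np.sin(b)])
    return np.array([cb+[0,hy,0],cb-[0,hy,0],pb+[0,py,0],pb-[0,py,0]])
E
python3 - <<'E'
import cv2
a=cv2.imread('pics/side0.png')[140:290,170:280];cv2.imwrite('pics/sc.png',cv2.resize(a,None,fx=5,fy=5,interpolation=2)[:,:])
cv2.imwrite('pics/sc.png',cv2.resize(a,None,fx=4,fy=4,interpolation=2))
a=cv2.imread('pics/top0.png')[170:260,210:340];cv2.imwrite('pics/tc.png',cv2.resize(a,None,fx=6,fy=6,interpolation=2))
E
```

```text
(no output)
```

View pics/sc.png

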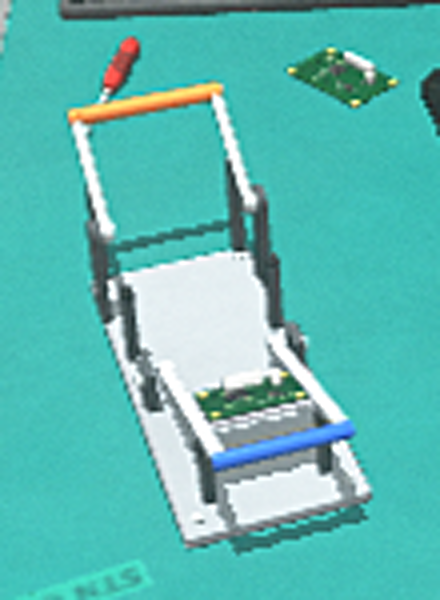

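View pics/tc.png

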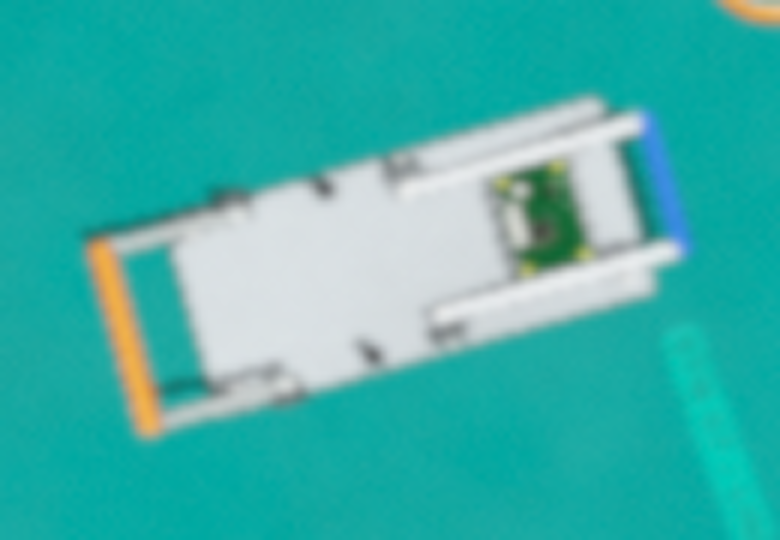

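```bash
python3 - <<'E'
from h import *
from scipy.optimize import least_squares
b=barpts();M=np.array([(b[0]+b[1])/2,(b[2]+b[3])/2, [-150,-67,12],[-150,67,12]])
obs={'side':np.array([[240.75,251.25],[206.5,165.75]]),'top':np.array([[321,200.8],[230.7,226]])}
def f(v):
    W=stand2w(*v,M[:2]);return np.r_[(proj(W,'side')-obs['side']).ravel(),(proj(W,'top')-obs['top']).ravel()]
s=least_squares(f,[450,0,1.5]);print(s.x,np.degrees(s.x[2]),s.fun.round(2))
print(stand2w(*s.x,M).round(1)); print(proj(stand2w(*s.x,M),'side'),proj(stand2w(*s.x,M),'top'))
E
```

```text
[503.26782325 -49.07342426   1.84354663] 105.62744095798625 [-1.07 -0.52 -0.8  -0.14  0.   -1.39  0.61 -1.09]
[[ 545.  -198.3   91.6]
 [ 449.8  142.2  140. ]
 [ 608.2 -175.5   12. ]
 [ 479.2 -211.6   12. ]]
[[239.67835106 250.72883675]
 [205.70255463 165.60976317]
 [263.67186875 264.8662992 ]
 [216.12494593 277.32240652]] [[321.00307574 199.40670578]
 [231.31016788 224.90630944]
 [312.58162313 184.28256172]
 [321.9865394  216.62418755]]
```

```bash
cat >> h.py <<'E'
S=[503.27,-49.07,1.84355]
def toolR(st): return R.from_euler('xyz',st['ee_rot'],degrees=True)
def Rdown(yj):  # tool x down, tool y at world yaw yj (deg)
    y=np.array([np.cos(np.radians(yj)),np.sin(np.radians(yj)),0]);x=np.array([0,0,-1.]);return R.from_matrix(np.c_[x,y,np.cross(x,y)])
def to(P,yj,st=None):
    "offset,rotvec for the TCP to reach world P with jaw yaw yj"
    st=st or state();r=toolR(st)
    return r.inv().apply(np.array(P)-st['ee_pos']).round(1),(r.inv()*Rdown(yj)).as_rotvec(degrees=True).round(1)
E
python3 - <<'E'
from h import *
st=state();print(toolR(st).as_matrix().round(2))
u=np.degrees(S[2])
for yj in (u,u-180): print(yj,to([540,-200,300],yj))
E
```

```text
[[-0.    0.24 -0.97]
 [ 0.   -0.97 -0.24]
 [-1.   -0.    0.  ]]
105.62763432134292 (array([ -86.4, -251.2, -476.4]), array([1.782e+02, 1.000e-01, 0.000e+00]))
-74.37236567865708 (array([ -86.4, -251.2, -476.4]), array([-1.8, -0. ,  0.1]))
```

```bash
python3 -m handwheel '{"gripper":[0,0,0,0,0],"offset":[[-40,0,0],[-80,-13,-15],[-100,-35,-41],[-117,-60,-70],[-117,-87,-102]],"rot":[[0,0,0],[0,0,0],[0,0,0],[-1.8,0,0],[-1.8,0,0]]}'
python3 -m handwheel '{"gripper":[0,0,0,0,0],"offset":[[0,-27,-31],[0,-54,-62],[0,-81,-93],[0,-108,-124],[0,-135,-155]],"rot":[[0,0,0],[0,0,0],[0,0,0],[0,0,0],[0,0,0]]}'
python3 -c "
from h import *
print(to([500,-60,330],-74.37))"
```

```text
time_s: 0.52
ee_pos: [216.3, -450.7, 334.5]
ee_rot: [98.6, 89.6, -65.9]
force: [1.1, -1.2, 0.2]
gripper_width: 91.1
time_s: 0.93
ee_pos: [328.7, -276.2, 330.8]
ee_rot: [-79.3, 90.0, 116.3]
force: [0.5, -0.5, 0.2]
gripper_width: 91.4
(array([   0.8, -162.1, -223.2]), array([-0.,  0.,  0.]))
```

```bash
python3 -m handwheel '{"gripper":[0,0,0,0,0],"offset":[[0,-24,-33],[0,-48,-66],[0,-72,-99],[0,-96,-132],[0,-120,-165]],"rot":[[0,0,0],[0,0,0],[0,0,0],[0,0,0],[0,0,0]]}'
python3 -m handwheel '{"gripper":[0,0,0,0,0],"offset":[[0,-24,-33],[0,-42,-58],[0,-42,-58],[0,-42,-58],[0,-42,-58]],"rot":[[0,0,0],[0,0,0],[0,0,0],[0,0,0],[0,0,0]]}'
python3 - <<'E'
from h import *
st=state();im=grab_frame('wrist')[:,:,::-1].copy();np.save('st1.npy',st,allow_pickle=True)
cv2.imwrite('pics/w1raw.png',im)
for p in proj(stand2w(*S,barpts()),'wrist',st): print(p); cv2.circle(im,tuple(int(round(c)) for c in p),3,(255,0,255),1)
cv2.imwrite('pics/w1.png',cv2.resize(im,None,fx=1.5,fy=1.5))
E
```

```text
time_s: 1.35
ee_pos: [455.4, -116.1, 330.8]
ee_rot: [22.7, 90.0, -141.6]
force: [0.5, -0.2, 0.2]
gripper_width: 91.2
time_s: 1.77
ee_pos: [498.8, -62.3, 330.5]
ee_rot: [3.8, 89.9, -160.5]
force: [0.4, -0.4, 0.2]
gripper_width: 91.0
[359.55729238 183.16573081]
[364.6042018  129.51886359]
[ 90.60583295 203.86342073]
[ 77.76416166 120.35914237]
```

View pics/w1.png

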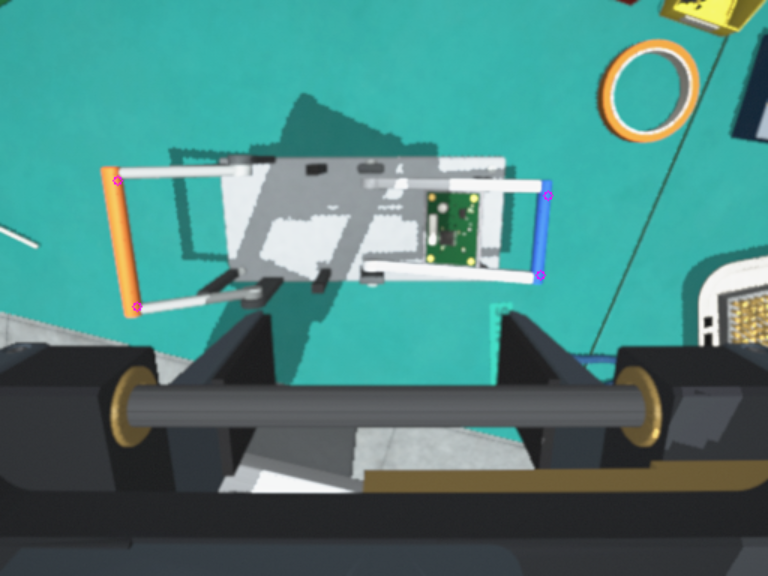

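The overlay matches the bars: orange runs from (111,168) to (132,316) and blue from (547,182) to (540,282) in the 1.5x picture. Next I'll refine by colour segmentation.

```bash
python3 - <<'E'
from h import *
from scipy.optimize import least_squares
st=np.load('st1.npy',allow_pickle=True).item()
def mid(f,lo,hi,box):
    im=cv2.imread(f);h=cv2.cvtColor(im,cv2.COLOR_BGR2HSV);m=cv2.inRange(h,lo,hi)
    x0,y0,x1,y1=box;k=np.zeros_like(m);k[y0:y1,x0:x1]=m[y0:y1,x0:x1]
    (c,s,a)=cv2.minAreaRect(cv2.findNonZero(k));print(f,c,s,a);return c
O=((8,120,120),(22,255,255));B=((105,130,90),(125,255,255))
ob=[]
for n,f,bo,bb in (('side','pics/side0.png',(180,150,235,180),(215,235,270,265)),('top','pics/top0.png',(215,200,245,250),(305,180,335,220)),('wrist','pics/w1raw.png',(50,90,110,230),(340,100,385,200))):
    ob.append((n,np.array([mid(f,*B,bb),mid(f,*O,bo)])))
b=barpts();M=np.array([(b[0]+b[1])/2,(b[2]+b[3])/2])
w={'side':1,'top':1,'wrist':1}
def f(v): return np.concatenate([(proj(stand2w(*v,M),n,st)-o).ravel() for n,o in ob])
s=least_squares(f,S,x_scale=[1,1,.01],loss='soft_l1');print(s.x.round(4).tolist(),s.fun.round(2));print(stand2w(*s.x,M).round(1))
E
```

```text
pics/side0.png (239.87257385253906, 251.01148986816406) (4.585664749145508, 35.67563247680664) 75.37911987304688
pics/side0.png (205.50877380371094, 165.5459442138672) (4.069688320159912, 37.65631103515625) 79.2156982421875
pics/top0.png (320.1751708984375, 200.5955352783203) (19.638774871826172, 1.2415318489074707) 73.61045837402344
pics/top0.png (230.5, 225.5) (32.279998779296875, 3.3199989795684814) 73.73979187011719
pics/w1raw.png (360.11279296875, 153.9636993408203) (8.307323455810547, 68.5431900024414) 5.355824947357178
pics/w1raw.png (80.98550415039062, 160.33956909179688) (101.24858856201172, 12.349067687988281) 80.7538833618164
[505.444, -45.1856, 1.8425] [ 0.55 -1.36  1.   -0.64 -0.18 -1.71 -0.25 -1.23 -0.18  0.85  0.4   0.61]
[[ 547.  -194.5   91.6]
 [ 452.1  146.1  140. ]]
```

```bash
sed -i 's/^S=.*/S=[505.44,-45.19,1.8425]/' h.py; python3 - <<'E'
from h import *
print(to([452,146,240],-74.43),to([452,146,121],-74.43))
E
```

```text
(array([  90.7, -213.6,  -11.4]), array([ 0. ,  0.1, -0. ])) (array([ 209.7, -213.6,  -11.5]), array([ 0. ,  0.1, -0. ]))
```

```bash
python3 -m handwheel '{"gripper":[0,0,0,0,0],"offset":[[14,-38,-2],[28,-76,-4],[42,-114,-6],[56,-152,-8],[70,-190,-10]],"rot":[[0,0,0],[0,0,0],[0,0,0],[0,0,0],[0,0,0]]}'
python3 -m handwheel '{"gripper":[0.2,0.2,0.2,0.2],"offset":[[15,-24,-1.5],[40,-24,-1.5],[60,-24,-1.5],[60,-24,-1.5]],"rot":[[0,0,0],[0,0,0],[0,0,0],[0,0,0]]}'
python3 - <<'E'
from h import *
st=state();print(st['ee_pos'],to([452,146,121],-74.43))
im=grab_frame('wrist')[:,:,::-1].copy();cv2.imwrite('pics/w2.png',im)
print(proj([[452,146,140]],'wrist',st))
E
```

```text
time_s: 2.23
ee_pos: [456.7, 123.5, 260.8]
ee_rot: [160.2, 89.9, -4.4]
force: [0.4, 0.1, 0.2]
gripper_width: 91.4
time_s: 2.57
ee_pos: [449.6, 145.5, 197.6]
ee_rot: [3.9, 89.5, -160.5]
force: [-1.0, 0.1, -1.0]
gripper_width: 73.2
[449.61813075 145.50452164 197.627097  ] (array([76.6,  0.1, -3. ]), array([ 0. ,  0.5, -0. ]))
[[257.46364057 201.83466167]]
```

View pics/w2.png

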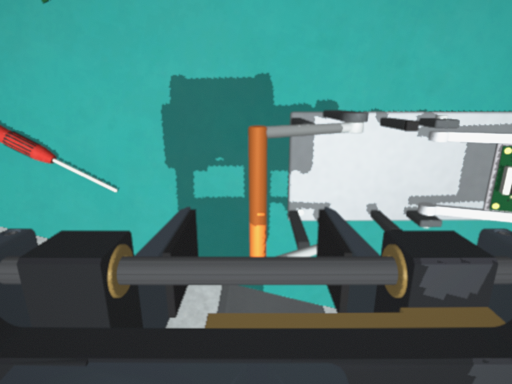

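The orange bar is centred between the fingers at column 257. Descending and gripping lightly.

```bash
python3 -m handwheel '{"gripper":[0.2,0.2,0.2,0.4,0.6],"offset":[[35,0,-1],[65,0,-2],[77,0,-2],[77,0,-2],[77,0,-2]],"rot":[[0,0,0],[0,0,0],[0,0,0],[0,0,0],[0,0,0]]}' 4
python3 -m handwheel '{"gripper":[1,1,1,1,1],"offset":[[0,0,0],[0,0,0],[0,0,0],[0,0,0],[0,0,0]],"rot":[[0,0,0],[0,0,0],[0,0,0],[0,0,0],[0,0,0]]}' 4
python3 -c "
from h import *
print(state()['gripper_width'],to([452,146,121],-74.43))
b=[30]+list(range(30,190,5))
for a in range(30,190,5):
  t=np.radians(a); print(a,(100*np.cos(t)-86.6).round(1),(100*np.sin(t)-50).round(1))"
```

```text
time_s: 3.03
ee_pos: [455.6, 147.1, 125.2]
ee_rot: [175.5, 89.9, 11.0]
force: [-0.5, 0.8, 0.7]
gripper_width: 62.5
time_s: 3.45
ee_pos: [454.9, 147.8, 124.5]
ee_rot: [177.5, 89.9, 13.2]
force: [-1.3, 0.6, -0.5]
gripper_width: 29.2
29.183617423897733 (array([3.5, 0.9, 3.2]), array([ 0.1, -0.1, -0. ]))
30 0.0 -0.0
35 -4.7 7.4
40 -10.0 14.3
45 -15.9 20.7
50 -22.3 26.6
55 -29.2 31.9
60 -36.6 36.6
65 -44.3 40.6
70 -52.4 44.0
75 -60.7 46.6
80 -69.2 48.5
85 -77.9 49.6
90 -86.6 50.0
95 -95.3 49.6
100 -104.0 48.5
105 -112.5 46.6
110 -120.8 44.0
115 -128.9 40.6
120 -136.6 36.6
125 -144.0 31.9
130 -150.9 26.6
135 -157.3 20.7
140 -163.2 14.3
145 -168.5 7.4
150 -173.2 -0.0
155 -177.2 -7.7
160 -180.6 -15.8
165 -183.2 -24.1
170 -185.1 -32.6
175 -186.2 -41.3
180 -186.6 -50.0
185 -186.2 -58.7
```

```bash
python3 -m handwheel '{"gripper":[1,1,1,1,1],"offset":[[2,0,0],[3,0,0],[3,0,0],[3,0,0],[3,0,0]],"rot":[[0,0,0],[0,0,0],[0,0,0],[0,0,0],[0,0,0]]}' 4
```

```text
time_s: 3.87
ee_pos: [454.8, 146.6, 120.9]
ee_rot: [84.2, 89.9, -80.1]
force: [0.9, -4.9, 0.8]
gripper_width: 13.7
```

```bash
python3 -m handwheel '{"gripper":[1,1,1,1,1],"offset":[[-7.4,4.7,0],[-14.3,10,0],[-20.7,15.9,0],[-26.6,22.3,0],[-31.9,29.2,0]],"rot":[[0,0,0],[0,0,0],[0,0,0],[0,0,0],[0,0,0]]}' 4
```

```text
time_s: 4.28
ee_pos: [462.3, 119.8, 154.0]
ee_rot: [-102.3, 89.9, 93.3]
force: [-0.4, 1.7, 1.9]
gripper_width: 13.6
```

Next: 55°→80°, then 80°→105°.

```bash
python3 -m handwheel '{"gripper":[1,1,1,1,1],"offset":[[-4.7,7.4,0],[-8.7,15.1,0],[-12.1,23.2,0],[-14.7,31.5,0],[-16.6,40,0]],"rot":[[0,0,0],[0,0,0],[0,0,0],[0,0,0],[0,0,0]]}' 4
python3 -m handwheel '{"gripper":[1,1,1,1,1],"offset":[[-1.1,8.7,0],[-1.5,17.4,0],[-1.1,26.1,0],[0,34.8,0],[1.9,43.3,0]],"rot":[[0,0,0],[0,0,0],[0,0,0],[0,0,0],[0,0,0]]}' 4
```

```text
time_s: 4.7
ee_pos: [473.6, 80.0, 169.7]
ee_rot: [134.8, 90.0, -29.6]
force: [0.3, 0.3, 0.7]
gripper_width: 14.2
time_s: 5.12
ee_pos: [485.2, 38.4, 167.3]
ee_rot: [88.8, 90.0, -75.5]
force: [-0.3, 1.2, -0.3]
gripper_width: 13.8
```

```bash
python3 -m handwheel '{"gripper":[1,1,1,1,1],"offset":[[2.6,8.3,0],[6,16.4,0],[10,24.1,0],[14.7,31.5,0],[20,38.4,0]],"rot":[[0,0,0],[0,0,0],[0,0,0],[0,0,0],[0,0,0]]}' 4
python3 -m handwheel '{"gripper":[1,1,1,1,1],"offset":[[5.9,6.4,0],[12.3,12.3,0],[19.2,17.6,0],[26.6,22.3,0],[34.3,26.3,0]],"rot":[[0,0,0],[0,0,0],[0,0,0],[0,0,0],[0,0,0]]}' 4
python3 -m handwheel '{"gripper":[1,1,1,1,1],"offset":[[8.1,3.4,0],[16.4,6,0],[24.9,7.9,0],[33.6,9,0],[42.3,9.4,0]],"rot":[[0,0,0],[0,0,0],[0,0,0],[0,0,0],[0,0,0]]}' 4
```

```text
time_s: 5.53
ee_pos: [495.4, 1.6, 146.9]
ee_rot: [26.4, 90.0, -137.9]
force: [0.2, 0.9, -0.6]
gripper_width: 14.1
time_s: 5.95
ee_pos: [502.4, -23.5, 112.4]
ee_rot: [25.7, 90.0, -138.7]
force: [0.9, -0.4, 0.0]
gripper_width: 13.8
time_s: 6.37
ee_pos: [505.2, -33.0, 70.1]
ee_rot: [90.6, 89.9, -73.7]
force: [0.5, -5.0, -1.1]
gripper_width: 14.0
```

```bash
python3 - <<'E'
from h import *
print(state()['force'])
im=grab_frame('side')[140:290,170:280,::-1];cv2.imwrite('pics/s2.png',cv2.resize(im,None,fx=4,fy=4))
E
```

```text
[ 0.54002069 -4.96760839 -1.12818073]
```

View pics/s2.png

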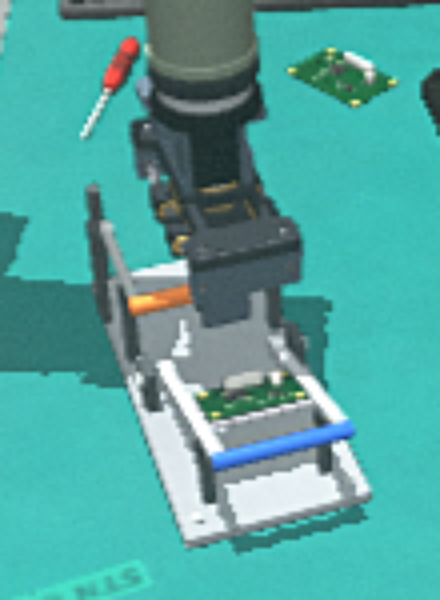

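The orange bar is gripped at crop (160,300) and nearly down, and the frame is still low. Pressing the last 9 mm down to the stop.

```bash
python3 -m handwheel '{"gripper":[1,1,1,1],"offset":[[4,0,0],[8,-1,0],[10,-1,0],[10,-1,0]],"rot":[[0,0,0],[0,0,0],[0,0,0],[0,0,0]]}' 4
```

```text
time_s: 6.75
ee_pos: [505.0, -32.5, 60.0]
ee_rot: [83.8, 89.8, -80.4]
force: [0.4, -8.1, -0.9]
gripper_width: 14.9
```

```bash
python3 -m handwheel '{"gripper":[0.6,0.6,0.6,0.5,0.5],"offset":[[0,0,0],[0,0,0],[0,0,0],[-10,0,0],[-40,0,0]],"rot":[[0,0,0],[0,0,0],[0,0,0],[0,0,0],[0,0,0]]}'
python3 -m handwheel '{"gripper":[0.4,0.4,0.4,0.3,0.3],"offset":[[-40,0,0],[-80,0,0],[-120,0,0],[-140,20,0],[-150,60,0]],"rot":[[0,0,0],[0,0,0],[0,0,0],[0,0,0],[0,0,0]]}'
python3 - <<'E'
from h import *
np.set_printoptions(suppress=True,precision=1)
st=state()
im=grab_frame('side')[:,:,::-1].copy()
P=stand2w(*S,barpts(0,2.705));print(P, proj(P,'side'),proj(P,'wrist',st))
s=cv2.resize(im[140:290,170:280],None,fx=4,fy=4)
for p in proj(P,'side'): cv2.circle(s,(int((p[0]-170)*4),int((p[1]-140)*4)),4,(255,0,255),1)
cv2.imwrite('pics/s3.png',s)
st=state();w=grab_frame('wrist')[:,:,::-1].copy()
for p in proj(P,'wrist',st): cv2.circle(w,(int(p[0]),int(p[1])),4,(255,0,255),1)
cv2.imwrite('pics/w3.png',w)
print(to([547.4,-195,250],-74.43),to([547.4,-195,72.6],-74.43))
E
```

```text
time_s: 7.17
ee_pos: [501.5, -30.4, 98.4]
ee_rot: [-22.3, 89.5, 173.3]
force: [0.3, -1.0, -0.3]
gripper_width: 44.7
time_s: 7.58
ee_pos: [521.9, -86.4, 256.6]
ee_rot: [169.8, 89.5, 5.7]
force: [0.3, -1.3, 0.1]
gripper_width: 63.0
[[ 511.4 -204.4   91.6]
 [ 582.7 -184.6   91.6]
 [ 452.5  -47.1   81.3]
 [ 551.7  -19.4   81.3]] [[226.6 253.1]
 [254.  246.3]
 [206.  218.3]
 [240.4 210.6]] [[350.9 211.4]
 [356.6 148.5]
 [210.3 219.1]
 [207.2 133.6]]
(array([  4.9, 105.3,   4.1]), array([-0.1, -0.4, -0.3])) (array([182.3, 104.4,   5.2]), array([-0.1, -0.4, -0.3]))
```

View pics/s3.png

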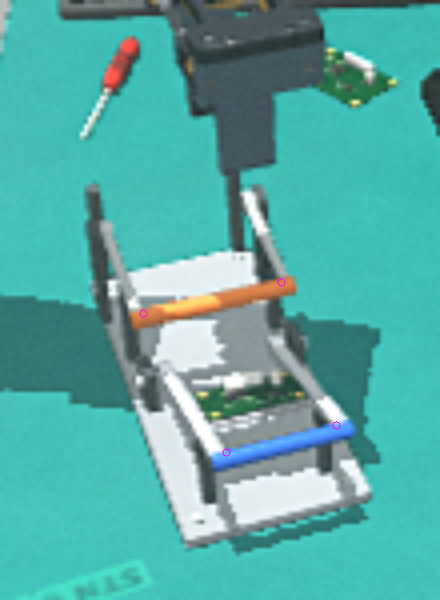

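View pics/w3.png

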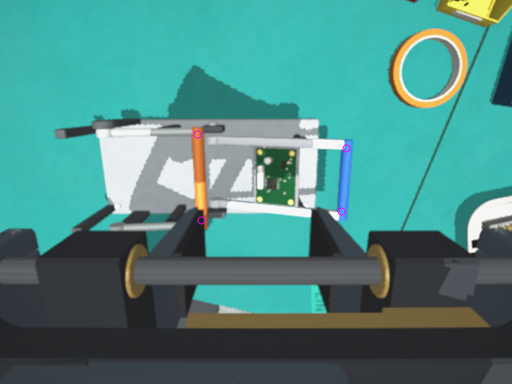

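The prop is down: both wrist-view circles (197,134) and (201,220) sit on the orange bar, and the side view agrees within 1 px. Now to the blue bar.

```bash
python3 -m handwheel '{"gripper":[0.5,0.5,0.5,0.5,0.5],"offset":[[0,40,1],[2,80,2],[4,105,4],[30,105,4],[60,105,4]],"rot":[[0,0,0],[0,0,0],[0,0,0],[0,0,0],[0,0,0]]}'
python3 -m handwheel '{"gripper":[0.5,0.5],"offset":[[20,0,0],[20,0,0]],"rot":[[0,0,0],[0,0,0]]}'
python3 - <<'E'
from h import *
st=state();w=grab_frame('wrist')[:,:,::-1].copy()
P=stand2w(*S,barpts(0,2.705))
for p in proj(P,'wrist',st): cv2.circle(w,(int(p[0]),int(p[1])),4,(255,0,255),1)
cv2.imwrite('pics/w4.png',w)
print(st['ee_pos'],to([547.4,-195,72.6],-74.43))
E
```

```text
time_s: 8.1
ee_pos: [546.7, -192.4, 192.1]
ee_rot: [150.0, 89.7, -14.5]
force: [0.4, 0.9, -0.1]
gripper_width: 45.5
time_s: 8.27
ee_pos: [542.1, -189.3, 166.4]
ee_rot: [-38.6, 89.4, 157.1]
force: [-0.9, 0.8, -0.3]
gripper_width: 45.5
[ 542.05294782 -189.34315501  166.38806116] (array([96.4,  6.3, -2.6]), array([0.1, 0.3, 0.2]))
```

View pics/w4.png

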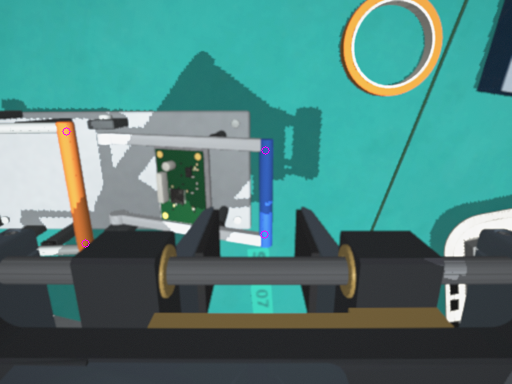

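The blue bar (col 266) lies between the fingers, slightly toward tool +y. Descending.

```bash
python3 -m handwheel '{"gripper":[0.5,0.5,0.5,0.5,0.5],"offset":[[30,3,0],[60,3,0],[85,3,0],[93,3,0],[93,3,0]],"rot":[[0,0,0],[0,0,0],[0,0,0],[0,0,0],[0,0,0]]}' 8
python3 -c "
from h import *
print(state()['ee_pos'],to([547.4,-195,72.6],-74.43))"
```

```text
time_s: 8.73
ee_pos: [545.7, -193.3, 77.5]
ee_rot: [-39.2, 89.9, 156.4]
force: [-0.4, -0.1, 0.9]
gripper_width: 45.7
[ 545.73804882 -193.31514469   77.49169514] (array([ 4.9,  2.1, -1.2]), array([0.1, 0.1, 0.1]))
```

```bash
python3 -m handwheel '{"gripper":[1,1,1,1,1],"offset":[[4,1,0],[4,1,0],[4,1,0],[4,1,0],[4,1,0]],"rot":[[0,0,0],[0,0,0],[0,0,0],[0,0,0],[0,0,0]]}' 10
python3 -m handwheel '{"gripper":[1,1,1],"offset":[[0,0,0],[0,0,0],[0,0,0]],"rot":[[0,0,0],[0,0,0],[0,0,0]]}' 10
python3 -c "
import numpy as np
a0=.35
for k in range(1,21):
  a=a0+1.2208*k/20
  print(k,(165*(np.sin(a0)-np.sin(a))).round(1),(165*(np.cos(a)-np.cos(a0))).round(1))
"
```

```text
time_s: 9.15
ee_pos: [546.9, -195.0, 75.0]
ee_rot: [142.2, 89.9, -22.2]
force: [0.0, -0.4, 0.6]
gripper_width: 15.2
time_s: 9.4
ee_pos: [546.9, -195.2, 74.4]
ee_rot: [129.8, 89.9, -34.5]
force: [0.8, -1.5, 1.6]
gripper_width: 11.5
1 -9.3 -3.7
2 -18.5 -8.0
3 -27.3 -12.9
4 -35.8 -18.3
5 -44.0 -24.2
6 -51.8 -30.5
7 -59.1 -37.4
8 -66.1 -44.7
9 -72.6 -52.3
10 -78.6 -60.4
11 -84.1 -68.8
12 -89.1 -77.6
13 -93.6 -86.6
14 -97.5 -95.9
15 -100.8 -105.4
16 -103.5 -115.1
17 -105.7 -125.0
18 -107.2 -134.9
19 -108.1 -144.9
20 -108.4 -155.0
```

```bash
python3 -m handwheel '{"gripper":[1,1,1,1,1],"offset":[[-9.3,-3.7,0],[-18.5,-8,0],[-27.3,-12.9,0],[-35.8,-18.3,0],[-44,-24.2,0]],"rot":[[0,0,0],[0,0,0],[0,0,0],[0,0,0],[0,0,0]]}' 10
```

```text
time_s: 9.82
ee_pos: [540.6, -172.7, 119.9]
ee_rot: [110.5, 89.7, -53.8]
force: [1.6, -5.7, 2.0]
gripper_width: 11.7
```

```bash
python3 -m handwheel '{"gripper":[1,1,1,1,1],"offset":[[-7.8,-6.3,0],[-15.1,-13.2,0],[-22.1,-20.5,0],[-28.6,-28.1,0],[-34.6,-36.2,0]],"rot":[[0,0,0],[0,0,0],[0,0,0],[0,0,0],[0,0,0]]}' 10
python3 - <<'E'
from h import *
im=grab_frame('side')[140:290,170:280,::-1];cv2.imwrite('pics/s4.png',cv2.resize(im,None,fx=4,fy=4))
E
```

```text
time_s: 10.23
ee_pos: [531.1, -138.9, 155.8]
ee_rot: [111.0, 89.6, -53.3]
force: [0.2, -8.4, 7.5]
gripper_width: 11.5
```

View pics/s4.png

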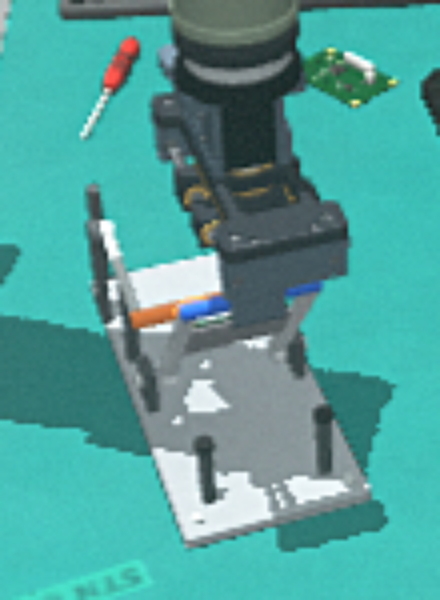

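The frame is lifting with the gripper (blue bar at crop (255,300), orange bar still down at (150,315)). The force shows my arc is slightly inside the real one, so I'll bias it outward a little.

```bash
python3 -m handwheel '{"gripper":[1,1,1,1,1],"offset":[[-7,-7.4,0],[-12.5,-16.2,0],[-17,-25.2,0],[-20.9,-34.5,0],[-24.2,-44,0]],"rot":[[0,0,0],[0,0,0],[0,0,0],[0,0,0],[0,0,0]]}' 10
```

```text
time_s: 10.7
ee_pos: [518.3, -93.7, 178.4]
ee_rot: [139.6, 89.9, -24.8]
force: [0.4, -2.7, 3.0]
gripper_width: 11.6
```

```bash
python3 -m handwheel '{"gripper":[1,1,1,1,1],"offset":[[-2.7,-9.7,0],[-4.9,-19.6,0],[-6.4,-29.5,0],[-7.3,-39.5,0],[-7.6,-46,0]],"rot":[[0,0,0],[0,0,0],[0,0,0],[0,0,0],[0,0,0]]}' 10
python3 -m handwheel '{"gripper":[1,1,1],"offset":[[0,-2,0],[0,-3,0],[0,-3,0]],"rot":[[0,0,0],[0,0,0],[0,0,0]]}' 10
python3 -c "
from h import *
print(state()['ee_pos'],state()['force'],to([505.4,-45.2,181],-74.43))"
```

```text
time_s: 11.12
ee_pos: [505.4, -48.3, 184.5]
ee_rot: [-108.5, 89.9, 87.2]
force: [0.7, -0.7, 4.0]
gripper_width: 11.6
time_s: 11.37
ee_pos: [504.9, -46.8, 184.4]
ee_rot: [-38.5, 90.0, 157.1]
force: [0.4, -1.2, 4.8]
gripper_width: 11.4
[504.93047528 -46.76141667 184.40203152] [ 0.36117774 -1.17244459  4.78442724] (array([ 3.4, -1.4, -0.9]), array([0.1, 0. , 0. ]))
```

```bash
for i in 1 2 ; do python3 -m handwheel '{"gripper":[1,1,1],"offset":[[0,-1.5,0],[0,-1.5,0],[0,-1.5,0]],"rot":[[0,0,0],[0,0,0],[0,0,0]]}' 12; done
```

```text
time_s: 11.62
ee_pos: [504.6, -45.7, 184.4]
ee_rot: [-6.1, 90.0, -170.5]
force: [1.0, -0.1, 5.8]
gripper_width: 11.4
time_s: 11.87
ee_pos: [504.4, -44.8, 184.4]
ee_rot: [84.3, 89.9, -80.0]
force: [1.0, -2.4, 5.7]
gripper_width: 11.5
```

```bash
for i in 1 ; do python3 -m handwheel '{"gripper":[1,1,1],"offset":[[0,-1.5,0],[0,-1.5,0],[0,-1.5,0]],"rot":[[0,0,0],[0,0,0],[0,0,0]]}' 12; done; python3 -m handwheel '{"gripper":[1,1,1],"offset":[[0,-2,0],[0,-2,0],[0,-2,0]],"rot":[[0,0,0],[0,0,0],[0,0,0]]}' 12
```

```text
time_s: 12.12
ee_pos: [504.2, -44.2, 184.4]
ee_rot: [88.3, 89.8, -76.0]
force: [1.4, -5.1, 4.3]
gripper_width: 11.8
time_s: 12.37
ee_pos: [504.0, -43.4, 184.4]
ee_rot: [90.6, 89.7, -73.7]
force: [1.9, -8.9, 3.6]
gripper_width: 11.2
```

```bash
python3 -m handwheel '{"gripper":[1,1,1],"offset":[[0,-2,0],[0,-2,0],[0,-2,0]],"rot":[[0,0,0],[0,0,0],[0,0,0]]}' 12; python3 - <<'E'
from h import *
im=grab_frame('side')[140:290,170:280,::-1];cv2.imwrite('pics/s5.png',cv2.resize(im,None,fx=4,fy=4))
im=grab_frame('wrist')[:,:,::-1];cv2.imwrite('pics/w5.png',im)
E
```

```text
time_s: 12.62
ee_pos: [503.8, -42.7, 184.4]
ee_rot: [90.1, 89.5, -74.2]
force: [3.7, -11.6, 2.5]
gripper_width: 11.5
```

View pics/s5.png

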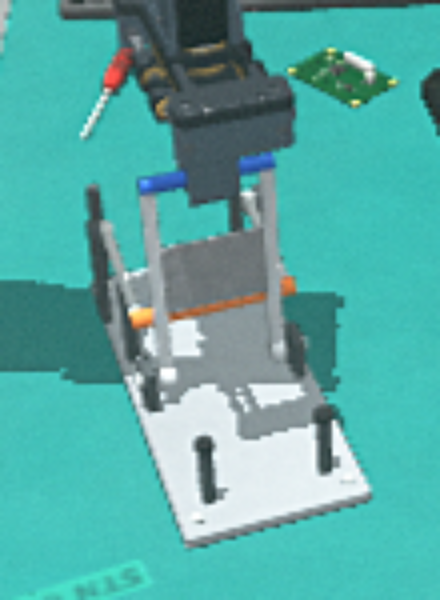

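View pics/w5.png

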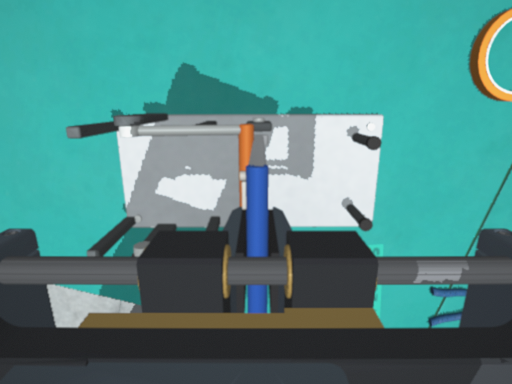

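The frame is upright against the orange bar, which is still down at crop (210,303). The push force is rising steadily (~12 N). A short hold to confirm it's stable.

```bash
python3 -m handwheel '{"gripper":[1,1,1,1,1],"offset":[[0,0,0],[0,0,0],[0,0,0],[0,0,0],[0,0,0]],"rot":[[0,0,0],[0,0,0],[0,0,0],[0,0,0],[0,0,0]]}' 12; python3 - <<'E'
from h import *
f=grab_frame('side')[:,:,::-1];cv2.imwrite('pics/s6.png',f)
w=f[140:290,170:280]
cv2.imwrite('pics/s6c.png',cv2.resize(w,None,fx=4,fy=4))
P=stand2w(*S,barpts(1.221,2.705,43,58));print(((proj(P,'side')-[170,140])*4).round())
E
```

```text
time_s: 13.13
ee_pos: [503.8, -42.7, 184.4]
ee_rot: [90.6, 89.5, -73.7]
force: [3.9, -12.3, 3.0]
gripper_width: 12.2
[[146. 184.]
 [269. 159.]
 [135. 315.]
 [290. 281.]]
```

View pics/s6c.png

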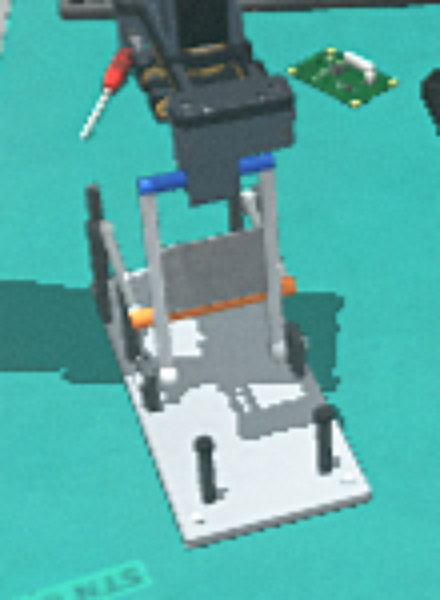

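View pics/s6.png

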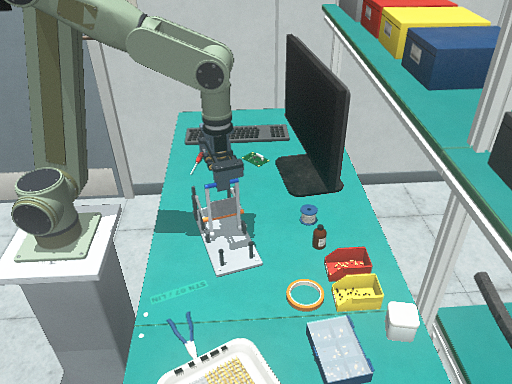

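The bar ends match the predictions for upright and for prop-down: blue at (146,184)/(269,159) and orange at (135,315)/(290,281), all within about 1 px of the full picture. The bystanders haven't moved. Handing in.

```bash
python3 -c "
from workcell import *
print(job_done()); s=state(); print(s['time_s'],s['ee_pos'],s['force'],s['gripper_width'])"
```

```text
the job is handed in; nothing more can be done
None
the job is handed in; nothing more can be done
```

The prop is fully down on the frame's side, and the frame stands upright against it, still held by the blue bar. I handed the job in at about 13.2 s of the 51 s allowed; it gave no verdict.

- **Prop:** I gripped the orange bar lightly, carried it up and over dead centre, and let it go at its stop while the frame still lay low. The wrist view put it at its fully-down position, and the side view agreed within about 1 px.
- **Frame:** I raised it by the blue bar until it met the prop, then pressed on to about 12–13 N. The pose and force stayed steady over a further 0.4 s hold. The final side picture matched upright and prop-down within about 1 px.
- **Other things on the bench:** those in the final side picture looked undisturbed.

**Small disagreements:**
- The stand position fit left up to about 1.7 px of error.
- During the lift my path ran slightly inside the true arc, causing about 11 N of force at the wrist, so I corrected it on the way up.
- The final tool position was about 3 mm past the computed upright point. That is within the calibration and compliance error, since the force showed contact with the prop.

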